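# Switch the dust suction to the other port

### The arm

A 6-joint arm with a two-finger parallel gripper is mounted at the origin on the work surface. World frame = base frame: x ahead of the robot, y to its left, z up, the work surface at z = 0. Lengths are in mm, angles in rad, forces in N, time in s.
With the tool pointing down it reaches from about 300 to 875 mm from the base axis. Payload 6.4 kg.
Tool frame: the origin (TCP) lies between the finger pads; the fingertips stand 19 mm ahead of it and the grasp point (between the pads) is the TCP; z points along the fingers, y is the line along which they close (so a half turn about z gives the same grasp; the last joint's range is limited). The gripper opens to 88 mm and grips with 3 to 60 N. Pads are 18 mm wide; open, the fingers measure 123 mm over their backs; the gripper's body (75 mm by 187 mm) begins 45 mm behind the grasp point.
Start: joints at [1.077, 0.181, 1.607, -0, 1.354, -0.206], TCP at [163.198, 551.369, 257.714] pointing down, gripper open.
Joint ranges: [-2.99, 2.99], [-0.89, 2.07], [0.3, 2.58], [-1.14, 4.28], [0, 2.63], [-3.12, 3.12]. Speed limits (rad/s): [2.57, 2.57, 3.01, 3.14, 3.14, 3.14].

### API

Orientations are given as a unit quaternion [x, y, z, w].
In Python, from cell import bot gives the robot as it stands. The module is installed in compiled form; this text tells all that it offers.
- The arm moves only by the tool servo_tool, never from a script. Its argument "rows" is a list of rows, each an object of numbers: "dx", "dy", "dz": the shift along the tool's x, y, z in m; "wx", "wy", "wz": the turn, a rotation vector about the tool's x, y, z in degrees; "grip": the opening, from -1 (shut) to 1 (fully open). A call has 1 to 20 rows; each row shifts and turns the commanded pose from where the row before left it, along the tool's axes as they then stand; what a row does not reach is not made up. A row lasts 1/10 s, in which the tool goes at most 50 mm and 8.59 degrees, less where a joint would pass 70% of its speed; a pose out of reach is approached as far as the arm can. A call with a gripper value outside its range is refused whole. The fingers move at their own pace and stop on an object; "squeeze" is the grip in N (left out, the last holds). Time passes only in rows, so rows that do not move let the fingers close. It gives the time, the measured TCP pose, the force, the opening and the grip force at its end, in the units of the state.
- bot.read_state(): the state, without advancing time (a new reading comes with each control period).
- bot.read_camera(name): name is "side" or "top" or "wrist"; returns a dict with "frame" (400x640x3 uint8, red, green, blue), "camera_matrix" (3x3 intrinsics, pixels), "k1" (the pictures are not rectified: a ray, as slopes to the right and down, at radius r is drawn at 1 + k1 r^2 times it, then the intrinsics apply), "xyz" and "attitude" of the camera in the world. Camera axes: x right, y down, z forward; pixel columns grow to the right and rows downward; lengths in mm; the calibration is good to about 2 mm. A picture is of the moment at which its call begins. There is no depth.
- bot.finish_job(): hands the job in; it is judged then, once.
The state is a dict: "time_s": time; "joint_positions": joint angles; "joint_vel": joint speeds; "tau": joint torques, N m; "position": TCP position; "eef_rot": TCP orientation; "force": force on the tool from outside, world axes, zero at the start; "torque": the same for the moment, N m; "opening": finger opening in mm; "grasp_force": force on a finger pad.
Only numpy, scipy, OpenCV 4.12 (cv2) and the standard library are available. Lean on these libraries where they do the work, as an engineer would, in place of code of your own. Each camera call takes 0.05 s, during which the arm holds its last target. There are 200 camera calls.

### The job

Switch the bench's dust suction over from the blue port to the orange one: with closed fingertips push the blue shutter fully shut over its port, then push the orange shutter fully open, and then press the green start button all the way down and let it go. Leave everything else on the bench as it is.

Things in the scene. Friction and masses are not known exactly. Their poses are not given: they have to be found in the camera images.
- gate_blue: fixed plywood dust-port box with the blue shutter, 130 (x) x 200 (y) x 55 mm high, grey deck on top, two guide rails 8 mm above the deck along its long edges, open at both ends. Origin: centre of its underside. The shutter slides along its y; the dark round port (66 mm) is in the deck at local (0, -42.5 mm). A pipe stub, 41 mm high, sticks out 40 mm at local -x.
- shutter_blue (a joint): travel of the blue shutter in m along the box's +y: 0 = shut (shutter centre at local y -42.5 mm, covering the port), 0.085 = fully open (centre at local y +42.5 mm, port clear). Hard stops at both ends; it stays where it is left, and takes about 2 N plus 12 N per m/s to slide.
- shutter_blue_top (a point): centre of the top of the blue shutter, 77 mm above the bench; axes as its box. Plain slab 100 (x) x 95 (y) x 22 mm thick, too wide to grip, lying on the deck (55 mm high). Push it on its upright end faces, at local y +-47.5 mm from this point: the +y face to shut it, the -y face to open it.
- gate_orange: fixed plywood dust-port box with the orange shutter, 130 (x) x 200 (y) x 55 mm high, grey deck on top, two guide rails 8 mm above the deck along its long edges, open at both ends. Origin: centre of its underside. The shutter slides along its y; the dark round port (66 mm) is in the deck at local (0, -42.5 mm). A pipe stub, 41 mm high, sticks out 40 mm at local -x.
- shutter_orange (a joint): travel of the orange shutter in m along the box's +y: 0 = shut (shutter centre at local y -42.5 mm, covering the port), 0.085 = fully open (centre at local y +42.5 mm, port clear). Hard stops at both ends; it stays where it is left, and takes about 2 N plus 12 N per m/s to slide.
- shutter_orange_top (a point): centre of the top of the orange shutter, 77 mm above the bench; axes as its box. Plain slab 100 (x) x 95 (y) x 22 mm thick, too wide to grip, lying on the deck (55 mm high). Push it on its upright end faces, at local y +-47.5 mm from this point: the +y face to shut it, the -y face to open it.
- start_button (a joint): travel of the green start button in m: 0 = up, 0.006 = fully down; a spring (5 N when fully down) returns it.
- start_button_top (a point): centre of the top of the green round start button, 32 mm across, facing up, 62 mm above the bench when up, on a fixed grey switch box 70 x 70 x 40 mm; pressed straight down.
- tape: loose roll of white tape, 60 mm across, 25 mm high; origin: centre of its underside. Leave alone.
- sandblock: loose cork sanding block 70 x 50 x 32 mm; origin: centre of its underside. Leave alone.
- jar: loose glass jar with steel lid, 56 mm across, 70 mm high; origin: centre of its underside. Leave alone.
- glue: loose yellow glue bottle, 52 mm across, 130 mm high; origin: centre of its underside. Leave alone.
- mallet: loose hammer lying on the bench, handle towards its local -x; leave alone.
- offcut: loose wooden offcut 160 x 45 x 19 mm lying on the bench; origin: centre of its underside. Leave alone.
- driver: loose screwdriver lying on the bench, handle towards its local -x; leave alone.
Mind the look-alikes: they are no part of the job. Leave any pink, turquoise or yellow look-alike of the part that bears start_button alone.

How it is judged:
By the outcome, as a careful person would: the job done as asked, in the order asked, and still so for the second after the job is handed in, with the robot touching nothing.
It also fails if it takes over 58 s, if anything falls off the work surface, if the arm or the gripper's body presses on something with over 40 N, if the wrist force passes 120 N, or if a joint passes its speed limit or range.

## Working session

There is one attempt and no reset: what is moved stays moved. The work goes in short steps, Python scripts to look and compute and a tool call to move; the robot and the scene stay as the last step left them, time stands still between calls to the robot, and variables do not carry over. Pictures are saved under pics/ and viewed, at most 10 in all, crops included, and the job is handed in when it is done.

Besides the shell and the picture viewer there is one more tool, called after "Request:" as name([rows], argument=value, ...), one row to a line, values as JSON. servo_tool: Moves the arm, as the interface text tells. Its arguments: {"type":"object","properties":{"rows":{"type":"array","items":{"type":"object","properties":{"dx":{"type":"number"},"dy":{"type":"number"},"dz":{"type":"number"},"wx":{"type":"number"},"wy":{"type":"number"},"wz":{"type":"number"},"grip":{"type":"number"}}}},"squeeze":{"type":"number"}},"required":["rows"]}

```bash
mkdir -p pics; cat > h.py <<'E'
import numpy as np, cv2
from cell import bot
from scipy.spatial.transform import Rotation as R
def cam(n):
    c=bot.read_camera(n); return c
def save(c,name): cv2.imwrite('pics/'+name,c['frame'][:,:,::-1])
def ray(c,uv):
    K=np.array(c['camera_matrix']);d=np.array([c['k1'],0,0,0],float)
    p=cv2.undistortPoints(np.array(uv,float).reshape(-1,1,2),K,d).reshape(-1,2)
    a=np.array(c['attitude']); Rm=R.from_quat(a).as_matrix() if a.size==4 else a
    return np.array(c['xyz']),np.c_[p,np.ones(len(p))]@Rm.T
def plane(c,uv,z):
    o,d=ray(c,uv); return o+d*((z-o[2])/d[:,2:])
E
python3 - <<'E'
from h import *
for n in('top','side'):
    c=cam(n);save(c,n+'0.png');print(n,c['xyz'],c['attitude'],c['k1'])
    np.savez(n,**c)
print(bot.read_state())
E
```

```text
top [ 402.68946439  -17.43820738 1341.1541954 ] [ 0.71148883 -0.70039182  0.04371893 -0.03638138] -0.015554481429590235
side [125.93509104 470.43138668 826.8671641 ] [-0.33862088  0.87338057 -0.32632541  0.12670442] 0.0008667148105548773
{'time_s': 0.1, 'joint_positions': array([ 1.07667803e+00,  1.81461052e-01,  1.60788928e+00, -1.20038822e-05,
        1.35384522e+00, -2.06345881e-01]), 'joint_vel': array([ 0.00132296, -0.00179235, -0.0031127 ,  0.00032849, -0.0014103 ,
       -0.00093487]), 'tau': array([ 5.31182759e-04, -4.34819770e+01, -3.42699015e+01,  7.04027130e-02,
        3.40692338e-02, -5.59538864e-05]), 'position': array([162.98386514, 550.93810489, 256.91248734]), 'eef_rot': array([ 1.43388909e-01,  9.89666094e-01, -7.54804124e-04, -2.69484600e-04]), 'force': array([-0.23707303,  0.14700123,  0.13643546]), 'torque': array([ 0.00037987,  0.00614161, -0.06683017]), 'grasp_force': 0.0, 'opening': 88.24325796333284}
```

View pics/top0.png

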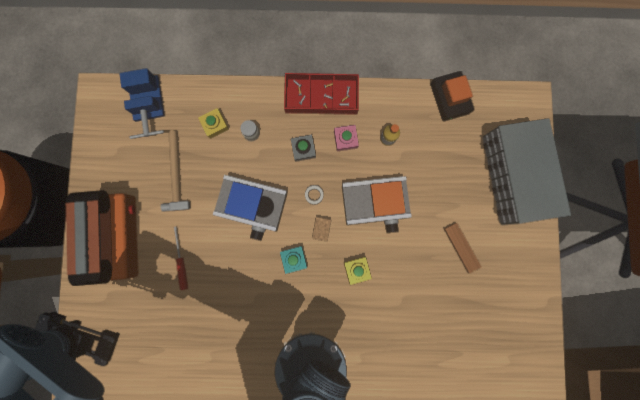

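View pics/side0.png

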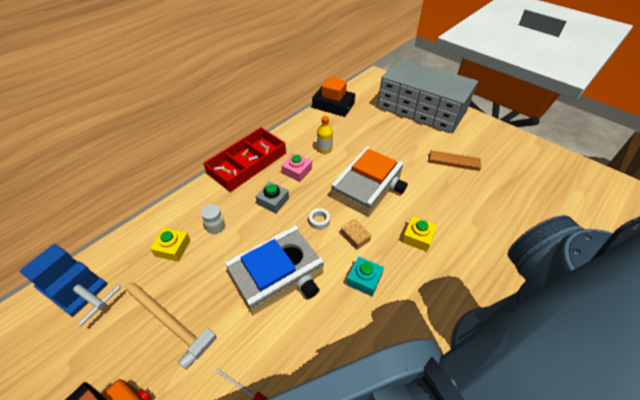

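The top view shows the blue shutter open at (244,201) with its dark port at (266,207), and the orange shutter shut at (390,197). Candidates for the start button are the grey box (303,147), pink (346,137), turquoise (293,260), and yellow (213,122) and (358,270). I choose the grey one. For blue I take the shutter, not the vice (140,95). For orange I take the shutter, not the block (457,90).

```bash
python3 - <<'E'
from h import *
T=dict(np.load('top.npz'));S=dict(np.load('side.npz'))
def seg(c,lo,hi,roi):
    h=cv2.cvtColor(c['frame'],cv2.COLOR_RGB2HSV);m=cv2.inRange(h,lo,hi)
    k=np.zeros_like(m);x0,x1,y0,y1=roi;k[y0:y1,x0:x1]=255;m&=k
    cs,_=cv2.findContours(m,cv2.RETR_EXTERNAL,cv2.CHAIN_APPROX_NONE);return max(cs,key=cv2.contourArea).reshape(-1,2)
B=((105,120,60),(125,255,255));O=((3,140,80),(16,255,255));G=((45,100,30),(80,255,255))
for nm,col,rt,rs,z in(('blue',B,(210,290,170,240),(230,330,230,300),77),('orange',O,(365,415,170,225),(340,410,140,190),77),('btn',G,(290,316,135,160),(258,290,180,210),62)):
  for cn,c,r in(('top',T,rt),('side',S,rs)):
    q=seg(c,*col,r); P=plane(c,q,z)[:,:2].astype(np.float32)
    (cx,cy),(w,h),a=cv2.minAreaRect(P); M=cv2.moments(q);print(nm,cn,'px',q.mean(0).round(),'c',round(cx,1),round(cy,1),'size',round(w,1),round(h,1),'ang',round(a,1),
      cv2.boxPoints(((cx,cy),(w,h),a)).round().tolist())
cv2.imwrite('pics/crop.png',cv2.resize(T['frame'][120:245,200:420,::-1],None,fx=3.6,fy=3.6,interpolation=cv2.INTER_CUBIC))
E
```

```text
blue top px [243. 201.] c 517.1 212.1 size 92.0 96.1 ang 75.9 [[459.0, 179.0], [552.0, 156.0], [575.0, 245.0], [482.0, 268.0]]
blue side px [267. 264.] c 513.0 215.1 size 98.5 104.6 ang 76.1 [[450.0, 180.0], [552.0, 155.0], [576.0, 250.0], [474.0, 276.0]]
orange top px [387. 198.] c 531.4 -229.2 size 97.8 93.4 ang 7.2 [[477.0, -189.0], [489.0, -282.0], [586.0, -269.0], [574.0, -177.0]]
orange side px [374. 165.] c 527.8 -221.0 size 101.3 112.2 ang 7.5 [[470.0, -172.0], [485.0, -283.0], [585.0, -270.0], [571.0, -159.0]]
btn top px [303. 144.] c 699.9 33.2 size 22.2 17.7 ang 37.5 [[686.0, 33.0], [696.0, 19.0], [714.0, 33.0], [703.0, 47.0]]
btn side px [271. 189.] c 691.8 41.2 size 34.5 38.3 ang 42.4 [[666.0, 44.0], [692.0, 15.0], [717.0, 39.0], [692.0, 67.0]]
```

View pics/crop.png

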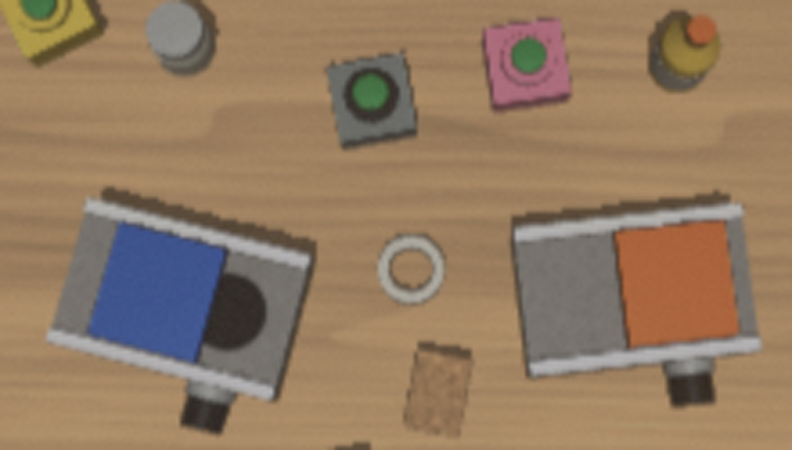

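The crop confirms the choice: the plain grey switch box with the green button sits at crop (370,92), i.e. top pixel (303,146). The blue port is mostly clear and orange is shut. The shutter sizes measure 92–98 mm, against 95 x 100 given. Now I move beside the blue +y face.

Request:
servo_tool([
  {"grip": -1,"wz": -2.5},
  {"dx": -0.0385,"dy": -0.0139,"grip": -1},
  {"dx": -0.0387,"dy": -0.0139,"grip": -1},
  {"dx": -0.0387,"dy": -0.0139,"grip": -1},
  {"dx": -0.0387,"dy": -0.0139,"grip": -1},
  {"dx": -0.0387,"dy": -0.0139,"grip": -1},
  {"dx": -0.0387,"dy": -0.0139,"grip": -1},
  {"dx": -0.0387,"dy": -0.0139,"grip": -1},
  {"dx": -0.0387,"dy": -0.0139,"grip": -1},
  {"dx": -0.0387,"dy": -0.0139,"grip": -1},
  {"dx": -0.0387,"dy": -0.0139,"grip": -1},
  {"dx": -0.0387,"dy": -0.0139,"grip": -1},
  {"dz": 0.025},
  {"dz": 0.025},
  {"dz": 0.025},
  {"dz": 0.0},
  {"dz": 0},
])

```text
invalid input at $.rows[0]: expected keys dx, dy, dz, wx, wy, wz, grip
```

```bash
python3 - <<'E'
from h import *
c=cam('wrist');save(c,'w1.png')
print(c['xyz'],bot.read_state()['position'],R.from_quat(bot.read_state()['eef_rot']).as_matrix().round(3))
E
```

```text
[ 84.9484857  573.97209011 382.79214772] [163.0341258  551.02381284 257.04950378] [[-0.959  0.284 -0.001]
 [ 0.284  0.959 -0.001]
 [ 0.    -0.001 -1.   ]]
```

View pics/w1.png

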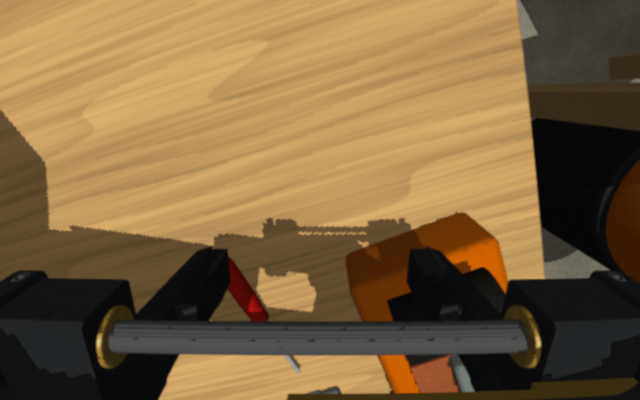

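The call was refused because every row needs all the keys. The picture only shows the start view, with the toolbox around (430,280) and the screwdriver around (245,290).

Request:
servo_tool([
  {"dx": 0,"dy": 0,"dz": 0,"wx": 0,"wy": 0,"wz": -2.5,"grip": -1},
  {"dx": -0.0387,"dy": -0.0139,"dz": 0,"wx": 0,"wy": 0,"wz": 0,"grip": -1},
  {"dx": -0.0387,"dy": -0.0139,"dz": 0,"wx": 0,"wy": 0,"wz": 0,"grip": -1},
  {"dx": -0.0387,"dy": -0.0139,"dz": 0,"wx": 0,"wy": 0,"wz": 0,"grip": -1},
  {"dx": -0.0387,"dy": -0.0139,"dz": 0,"wx": 0,"wy": 0,"wz": 0,"grip": -1},
  {"dx": -0.0387,"dy": -0.0139,"dz": 0,"wx": 0,"wy": 0,"wz": 0,"grip": -1},
  {"dx": -0.0387,"dy": -0.0139,"dz": 0,"wx": 0,"wy": 0,"wz": 0,"grip": -1},
  {"dx": -0.0387,"dy": -0.0139,"dz": 0,"wx": 0,"wy": 0,"wz": 0,"grip": -1},
  {"dx": -0.0387,"dy": -0.0139,"dz": 0,"wx": 0,"wy": 0,"wz": 0,"grip": -1},
  {"dx": -0.0387,"dy": -0.0139,"dz": 0,"wx": 0,"wy": 0,"wz": 0,"grip": -1},
  {"dx": -0.0387,"dy": -0.0139,"dz": 0,"wx": 0,"wy": 0,"wz": 0,"grip": -1},
  {"dx": -0.0387,"dy": -0.0139,"dz": 0,"wx": 0,"wy": 0,"wz": 0,"grip": -1},
  {"dx": 0,"dy": 0,"dz": 0.025,"wx": 0,"wy": 0,"wz": 0,"grip": -1},
  {"dx": 0,"dy": 0,"dz": 0.025,"wx": 0,"wy": 0,"wz": 0,"grip": -1},
  {"dx": 0,"dy": 0,"dz": 0.025,"wx": 0,"wy": 0,"wz": 0,"grip": -1},
  {"dx": 0,"dy": 0,"dz": 0,"wx": 0,"wy": 0,"wz": 0,"grip": -1},
  {"dx": 0,"dy": 0,"dz": 0,"wx": 0,"wy": 0,"wz": 0,"grip": -1},
])

```text
time_s: 1.85
position: [539.1, 300.0, 182.6]
eef_rot: [0.122, 0.993, -0.0, -0.001]
force: [0.2, 0.4, -0.3]
opening: 0.9
grasp_force: 0.0
```

```bash
python3 - <<'E'
from h import *
c=cam('wrist');save(c,'w2.png');np.savez('w2',**c)
print(c['xyz'],bot.read_state()['position'],R.from_quat(bot.read_state()['eef_rot']).as_matrix().round(3))
E
```

```text
[460.17210178 319.53222913 308.5323095 ] [539.79390463 300.37970927 183.82568488] [[-0.97   0.242  0.001]
 [ 0.242  0.97   0.   ]
 [-0.001  0.001 -1.   ]]
```

View pics/w2.png

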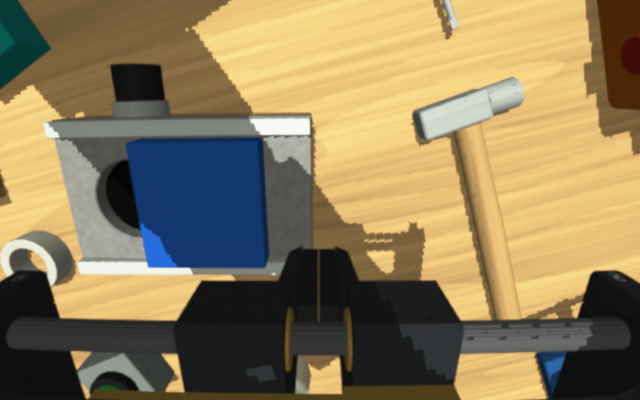

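The wrist view shows the closed fingertips at (320,255), square to the blue slide. The shutter's +y face is at column 266, the box end is at 311, and there is clear bench below. Descending and pushing.

Request:
servo_tool([
  {"dx": 0,"dy": 0,"dz": 0.035,"wx": 0,"wy": 0,"wz": 0,"grip": -1},
  {"dx": 0,"dy": 0,"dz": 0.035,"wx": 0,"wy": 0,"wz": 0,"grip": -1},
  {"dx": 0,"dy": 0,"dz": 0.03,"wx": 0,"wy": 0,"wz": 0,"grip": -1},
  {"dx": 0,"dy": 0,"dz": 0,"wx": 0,"wy": 0,"wz": 0,"grip": -1},
  {"dx": 0,"dy": -0.01,"dz": 0,"wx": 0,"wy": 0,"wz": 0,"grip": -1},
  {"dx": 0,"dy": -0.01,"dz": 0,"wx": 0,"wy": 0,"wz": 0,"grip": -1},
  {"dx": 0,"dy": -0.01,"dz": 0,"wx": 0,"wy": 0,"wz": 0,"grip": -1},
  {"dx": 0,"dy": -0.01,"dz": 0,"wx": 0,"wy": 0,"wz": 0,"grip": -1},
  {"dx": 0,"dy": -0.01,"dz": 0,"wx": 0,"wy": 0,"wz": 0,"grip": -1},
  {"dx": 0,"dy": -0.01,"dz": 0,"wx": 0,"wy": 0,"wz": 0,"grip": -1},
])

```text
time_s: 2.9
position: [525.6, 241.3, 83.9]
eef_rot: [0.122, 0.993, 0.001, 0.001]
force: [1.5, 2.9, 2.4]
opening: 0.3
grasp_force: 1.7
```

```bash
python3 - <<'E'
from h import *
def seg(c,lo,hi,roi):
    h=cv2.cvtColor(c['frame'],cv2.COLOR_RGB2HSV);m=cv2.inRange(h,lo,hi)
    k=np.zeros_like(m);x0,x1,y0,y1=roi;k[y0:y1,x0:x1]=255;m&=k
    cs,_=cv2.findContours(m,cv2.RETR_EXTERNAL,cv2.CHAIN_APPROX_NONE);return max(cs,key=cv2.contourArea).reshape(-1,2)
c=dict(np.load('w2.npz'))
# box end / port in wrist picture at deck height; along d from C
d=np.array([.242,.970]);C=np.array([517,213])
for n,uv,z in(('end',(311,190),55),('port left edge',(96,192),55),('shutter -y top',(128,145),77),('shutter +y top',(264,142),77)):
    p=plane(c,[uv],z)[0,:2];print(n,p.round(1),'along',((p-C)@d).round(1))
E
```

```text
end [529.7 296.1] along 83.7
port left edge [489.1 127. ] along -90.1
shutter -y top [460.6 181.6] along -44.1
shutter +y top [482.4 275.2] along 52.0
```

Request:
servo_tool([
  {"dx": 0,"dy": -0.008,"dz": 0,"wx": 0,"wy": 0,"wz": 0,"grip": -1},
  {"dx": 0,"dy": -0.008,"dz": 0,"wx": 0,"wy": 0,"wz": 0,"grip": -1},
  {"dx": 0,"dy": -0.004,"dz": 0,"wx": 0,"wy": 0,"wz": 0,"grip": -1},
  {"dx": 0,"dy": 0,"dz": 0,"wx": 0,"wy": 0,"wz": 0,"grip": -1},
])

```text
time_s: 3.3
position: [519.2, 221.6, 82.1]
eef_rot: [0.122, 0.993, -0.001, -0.001]
force: [-0.2, 0.1, -0.3]
opening: 0.5
grasp_force: 0.0
```

Request:
servo_tool([
  {"dx": 0,"dy": -0.002,"dz": 0,"wx": 0,"wy": 0,"wz": 0,"grip": -1},
  {"dx": 0,"dy": -0.002,"dz": 0,"wx": 0,"wy": 0,"wz": 0,"grip": -1},
])

```text
time_s: 3.5
position: [518.3, 218.7, 82.1]
eef_rot: [0.122, 0.993, -0.0, -0.001]
force: [0.6, 3.1, -1.1]
opening: 0.2
grasp_force: 1.1
```

Request:
servo_tool([
  {"dx": 0,"dy": -0.002,"dz": 0,"wx": 0,"wy": 0,"wz": 0,"grip": -1},
  {"dx": 0,"dy": -0.002,"dz": 0,"wx": 0,"wy": 0,"wz": 0,"grip": -1},
])

```text
time_s: 3.7
position: [517.7, 216.1, 82.3]
eef_rot: [0.122, 0.993, 0.001, -0.0]
force: [2.8, 15.1, -5.2]
opening: 0.7
grasp_force: 7.3
```

Request:
servo_tool([
  {"dx": 0,"dy": -0.002,"dz": 0,"wx": 0,"wy": 0,"wz": 0,"grip": -1},
])

```text
time_s: 3.8
position: [517.7, 215.8, 82.4]
eef_rot: [0.122, 0.992, 0.003, 0.0]
force: [4.6, 23.4, -8.9]
opening: 0.4
grasp_force: 11.6
```

Blue hit its hard stop within 3 mm of the predicted spot, with force rising to 23 N. Backing off and going over to orange's -y side.

Request:
servo_tool([
  {"dx": 0,"dy": 0.02,"dz": 0,"wx": 0,"wy": 0,"wz": 0,"grip": -1},
  {"dx": 0,"dy": 0,"dz": -0.05,"wx": 0,"wy": 0,"wz": 0,"grip": -1},
  {"dx": 0,"dy": 0,"dz": -0.05,"wx": 0,"wy": 0,"wz": 0,"grip": -1},
  {"dx": -0.011,"dy": -0.038,"dz": 0,"wx": 0,"wy": 0,"wz": 0,"grip": -1},
  {"dx": -0.011,"dy": -0.038,"dz": 0,"wx": 0,"wy": 0,"wz": 0,"grip": -1},
  {"dx": -0.011,"dy": -0.038,"dz": 0,"wx": 0,"wy": 0,"wz": 0,"grip": -1},
  {"dx": -0.011,"dy": -0.038,"dz": 0,"wx": 0,"wy": 0,"wz": 0,"grip": -1},
  {"dx": -0.011,"dy": -0.038,"dz": 0,"wx": 0,"wy": 0,"wz": 0,"grip": -1},
  {"dx": -0.011,"dy": -0.038,"dz": 0,"wx": 0,"wy": 0,"wz": 0,"grip": -1},
  {"dx": -0.011,"dy": -0.038,"dz": 0,"wx": 0,"wy": 0,"wz": 0,"grip": -1},
  {"dx": -0.011,"dy": -0.038,"dz": 0,"wx": 0,"wy": 0,"wz": 0,"grip": -1},
  {"dx": -0.011,"dy": -0.038,"dz": 0,"wx": 0,"wy": 0,"wz": 0,"grip": -1},
  {"dx": -0.011,"dy": -0.038,"dz": 0,"wx": 0,"wy": 0,"wz": 0,"grip": -1},
  {"dx": -0.011,"dy": -0.038,"dz": 0,"wx": 0,"wy": 0,"wz": 0,"grip": -1},
  {"dx": -0.011,"dy": -0.038,"dz": 0,"wx": 0,"wy": 0,"wz": 0,"grip": -1},
  {"dx": -0.011,"dy": -0.038,"dz": 0,"wx": 0,"wy": 0,"wz": 0,"grip": -1},
  {"dx": -0.011,"dy": -0.038,"dz": 0,"wx": 0,"wy": 0,"wz": 0,"grip": -1},
])

```text
time_s: 5.5
position: [542.5, -323.0, 182.4]
eef_rot: [0.122, 0.993, -0.0, -0.001]
force: [-0.3, 0.1, -0.0]
opening: 0.4
grasp_force: 0.0
```

Request:
servo_tool([
  {"dx": 0,"dy": 0,"dz": 0,"wx": 0,"wy": 0,"wz": -7.1,"grip": -1},
  {"dx": 0,"dy": 0,"dz": 0,"wx": 0,"wy": 0,"wz": -7.1,"grip": -1},
  {"dx": 0,"dy": 0,"dz": 0,"wx": 0,"wy": 0,"wz": -7.1,"grip": -1},
  {"dx": 0,"dy": 0,"dz": 0,"wx": 0,"wy": 0,"wz": 0,"grip": -1},
  {"dx": 0,"dy": 0,"dz": 0,"wx": 0,"wy": 0,"wz": 0,"grip": -1},
])

```text
time_s: 6.0
position: [542.9, -321.3, 182.5]
eef_rot: [-0.062, 0.998, 0.0, -0.0]
force: [0.1, -0.5, -0.4]
opening: 0.6
grasp_force: 0.0
```

```bash
python3 - <<'E'
from h import *
c=cam('wrist');save(c,'w3.png');np.savez('w3',**c)
t=cam('top')
im=np.hstack([cv2.resize(t['frame'][125:245,200:440],(640,320),interpolation=cv2.INTER_CUBIC)])
im=np.vstack([cv2.resize(c['frame'],(416,260)),cv2.resize(im,(416,208))])
cv2.imwrite('pics/w3b.png',im[:,:,::-1])
s=bot.read_state();print(s['position'],R.from_quat(s['eef_rot']).as_matrix().round(3))
E
```

```text
[ 543.0910201  -321.16563956  182.61187245] [[-0.992 -0.125 -0.   ]
 [-0.125  0.992  0.   ]
 [ 0.     0.    -1.   ]]
```

View pics/w3b.png

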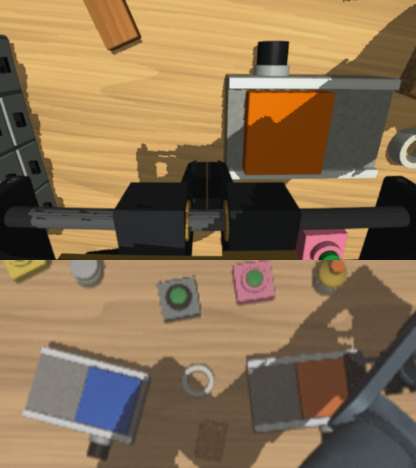

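Lower half: the blue shutter now covers its port, at (110,398). Upper half: the tool is square to the orange slide, with fingertips at (207,165), the -y face at column 245, and the cabinet (x<40) clear. Descending and pushing orange.

Request:
servo_tool([
  {"dx": 0,"dy": 0,"dz": 0.035,"wx": 0,"wy": 0,"wz": 0,"grip": -1},
  {"dx": 0,"dy": 0,"dz": 0.035,"wx": 0,"wy": 0,"wz": 0,"grip": -1},
  {"dx": 0,"dy": 0,"dz": 0.03,"wx": 0,"wy": 0,"wz": 0,"grip": -1},
  {"dx": 0,"dy": 0,"dz": 0,"wx": 0,"wy": 0,"wz": 0,"grip": -1},
  {"dx": 0,"dy": 0.01,"dz": 0,"wx": 0,"wy": 0,"wz": 0,"grip": -1},
  {"dx": 0,"dy": 0.01,"dz": 0,"wx": 0,"wy": 0,"wz": 0,"grip": -1},
  {"dx": 0,"dy": 0.01,"dz": 0,"wx": 0,"wy": 0,"wz": 0,"grip": -1},
  {"dx": 0,"dy": 0.01,"dz": 0,"wx": 0,"wy": 0,"wz": 0,"grip": -1},
  {"dx": 0,"dy": 0.01,"dz": 0,"wx": 0,"wy": 0,"wz": 0,"grip": -1},
  {"dx": 0,"dy": 0.01,"dz": 0,"wx": 0,"wy": 0,"wz": 0,"grip": -1},
])

```text
time_s: 7.1
position: [536.4, -261.7, 84.1]
eef_rot: [-0.064, 0.998, -0.001, 0.001]
force: [1.5, -2.2, 2.5]
opening: 0.5
grasp_force: 1.7
```

Request:
servo_tool([
  {"dx": 0,"dy": 0.01,"dz": 0,"wx": 0,"wy": 0,"wz": 0,"grip": -1},
  {"dx": 0,"dy": 0.01,"dz": 0,"wx": 0,"wy": 0,"wz": 0,"grip": -1},
  {"dx": 0,"dy": 0.01,"dz": 0,"wx": 0,"wy": 0,"wz": 0,"grip": -1},
  {"dx": 0,"dy": 0.01,"dz": 0,"wx": 0,"wy": 0,"wz": 0,"grip": -1},
])

```text
time_s: 7.5
position: [530.5, -221.3, 82.7]
eef_rot: [-0.064, 0.998, -0.0, 0.0]
force: [1.8, -2.5, 2.3]
opening: 0.4
grasp_force: 1.7
```

Request:
servo_tool([
  {"dx": 0,"dy": 0.006,"dz": 0,"wx": 0,"wy": 0,"wz": 0,"grip": -1},
  {"dx": 0,"dy": 0.002,"dz": 0,"wx": 0,"wy": 0,"wz": 0,"grip": -1},
  {"dx": 0,"dy": 0.002,"dz": 0,"wx": 0,"wy": 0,"wz": 0,"grip": -1},
  {"dx": 0,"dy": 0.002,"dz": 0,"wx": 0,"wy": 0,"wz": 0,"grip": -1},
])

```text
time_s: 7.9
position: [529.7, -216.0, 83.0]
eef_rot: [-0.064, 0.998, -0.006, 0.001]
force: [3.6, -31.2, -13.1]
opening: 0.4
grasp_force: 15.4
```

Request:
servo_tool([
  {"dx": 0,"dy": 0.002,"dz": 0,"wx": 0,"wy": 0,"wz": 0,"grip": -1},
  {"dx": 0,"dy": 0.002,"dz": 0,"wx": 0,"wy": 0,"wz": 0,"grip": -1},
])

```text
time_s: 8.1
position: [529.7, -215.7, 83.2]
eef_rot: [-0.064, 0.998, -0.009, 0.002]
force: [4.1, -46.0, -20.9]
opening: 0.6
grasp_force: 21.9
```

Stopped hard, about 8 mm sooner than I predicted. I'll back off and check.

Request:
servo_tool([
  {"dx": 0,"dy": -0.02,"dz": 0,"wx": 0,"wy": 0,"wz": 0,"grip": -1},
  {"dx": 0,"dy": -0.03,"dz": -0.03,"wx": 0,"wy": 0,"wz": 0,"grip": -1},
  {"dx": 0,"dy": -0.03,"dz": -0.04,"wx": 0,"wy": 0,"wz": 0,"grip": -1},
  {"dx": 0,"dy": 0,"dz": -0.04,"wx": 0,"wy": 0,"wz": 0,"grip": -1},
  {"dx": 0,"dy": 0,"dz": 0,"wx": 0,"wy": 0,"wz": 0,"grip": -1},
  {"dx": 0,"dy": 0,"dz": 0,"wx": 0,"wy": 0,"wz": 0,"grip": -1},
])

```text
time_s: 8.7
position: [538.3, -284.8, 192.5]
eef_rot: [-0.064, 0.998, 0.001, -0.0]
force: [-0.3, 0.3, -0.7]
opening: 0.6
grasp_force: 0.0
```

```bash
python3 - <<'E'
from h import *
c=cam('wrist');np.savez('w4',**c);s=cam('side')
im=np.vstack([cv2.resize(c['frame'],(576,360)),cv2.resize(s['frame'][130:220,290:506],(576,240),interpolation=cv2.INTER_CUBIC)])
cv2.imwrite('pics/w4.png',im[:,:,::-1])
E
```

```text
(no output)
```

View pics/w4.png

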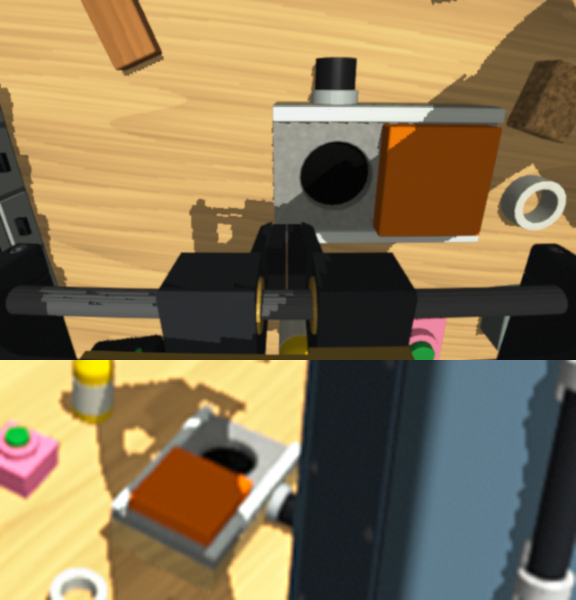

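The wrist view shows the orange port (335,173) fully clear, with about 5 px of deck between its edge and the shutter (375). That is what fully open should give, so the early stop was just measurement error. Now going to view the grey button from just beyond it.

Request:
servo_tool([
  {"dx": -0.024,"dy": 0.0292,"dz": 0,"wx": 0,"wy": 0,"wz": 0,"grip": -1},
  {"dx": -0.024,"dy": 0.0292,"dz": 0,"wx": 0,"wy": 0,"wz": 0,"grip": -1},
  {"dx": -0.024,"dy": 0.0292,"dz": 0,"wx": 0,"wy": 0,"wz": 0,"grip": -1},
  {"dx": -0.024,"dy": 0.0292,"dz": 0,"wx": 0,"wy": 0,"wz": 0,"grip": -1},
  {"dx": -0.024,"dy": 0.0292,"dz": 0,"wx": 0,"wy": 0,"wz": 0,"grip": -1},
  {"dx": -0.024,"dy": 0.0292,"dz": 0,"wx": 0,"wy": 0,"wz": 0,"grip": -1},
  {"dx": -0.024,"dy": 0.0292,"dz": 0,"wx": 0,"wy": 0,"wz": 0,"grip": -1},
  {"dx": -0.024,"dy": 0.0292,"dz": 0,"wx": 0,"wy": 0,"wz": 0,"grip": -1},
  {"dx": -0.024,"dy": 0.0292,"dz": 0,"wx": 0,"wy": 0,"wz": 0,"grip": -1},
  {"dx": -0.024,"dy": 0.0292,"dz": 0,"wx": 0,"wy": 0,"wz": 0,"grip": -1},
  {"dx": 0,"dy": 0,"dz": 0,"wx": 0,"wy": 0,"wz": 0,"grip": -1},
  {"dx": 0,"dy": 0,"dz": 0,"wx": 0,"wy": 0,"wz": 0,"grip": -1},
])

```text
time_s: 10.0
position: [738.1, 36.1, 189.7]
eef_rot: [-0.065, 0.998, 0.0, -0.002]
force: [0.1, -0.1, 0.0]
opening: 0.1
grasp_force: 0.0
```

```bash
python3 - <<'E'
from h import *
c=cam('wrist');save(c,'w5.png')
h=cv2.cvtColor(c['frame'],cv2.COLOR_RGB2HSV);m=cv2.inRange(h,(45,80,15),(85,255,255))
cs,_=cv2.findContours(m,cv2.RETR_EXTERNAL,cv2.CHAIN_APPROX_NONE)
s=bot.read_state();Rm=R.from_quat(s['eef_rot']).as_matrix();print(s['position'])
for q in cs:
    if cv2.contourArea(q)<150: continue
    q=q.reshape(-1,2);P=plane(c,q,62)[:,:2].astype(np.float32);(x,y),r=cv2.minEnclosingCircle(P)
    print(q.mean(0).round(),'c',(round(x,1),round(y,1)),'r',round(r,1),cv2.minAreaRect(P)[1],'tool delta',(Rm.T@(np.array([x,y,62])-s['position'])).round(1))
E
```

```text
[738.1041193   34.86354827 190.28063504]
[628. 269.] c (772.1, 321.0) r 18.3 (36.47639083862305, 17.175678253173828) tool delta [-70.9 279.4 128.2]
[148. 171.] c (731.0, -99.2) r 16.6 (29.655107498168945, 32.7236442565918) tool delta [  23.7 -132.1  128.3]
[325. 148.] c (696.4, 35.8) r 16.5 (31.978370666503906, 32.07191467285156) tool delta [ 40.7   6.2 128.5]
```

View pics/w5.png

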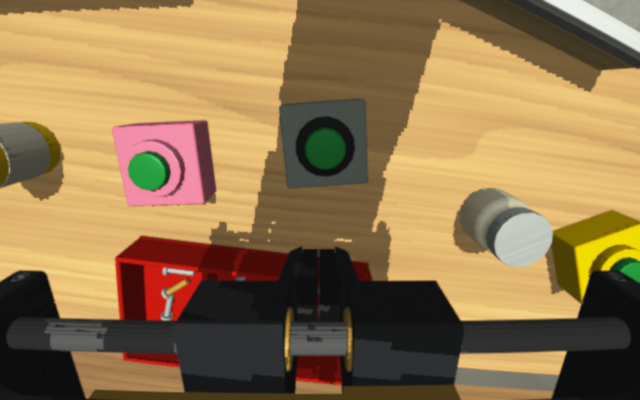

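The grey switch's button is at (325,148), 32 mm across as given, at world (696,36). The pink one is at (148,171). Moving over it and down.

Request:
servo_tool([
  {"dx": 0.02,"dy": 0.003,"dz": 0,"wx": 0,"wy": 0,"wz": 0,"grip": -1},
  {"dx": 0.0207,"dy": 0.0025,"dz": 0,"wx": 0,"wy": 0,"wz": 0,"grip": -1},
  {"dx": 0,"dy": 0,"dz": 0.035,"wx": 0,"wy": 0,"wz": 0,"grip": -1},
  {"dx": 0,"dy": 0,"dz": 0.035,"wx": 0,"wy": 0,"wz": 0,"grip": -1},
  {"dx": 0,"dy": 0,"dz": 0.028,"wx": 0,"wy": 0,"wz": 0,"grip": -1},
  {"dx": 0,"dy": 0,"dz": 0,"wx": 0,"wy": 0,"wz": 0,"grip": -1},
  {"dx": 0,"dy": 0,"dz": 0,"wx": 0,"wy": 0,"wz": 0,"grip": -1},
])

```text
time_s: 10.75
position: [697.7, 33.8, 94.5]
eef_rot: [-0.063, 0.998, 0.0, -0.001]
force: [0.4, -0.2, 0.4]
opening: 0.5
grasp_force: 0.0
```

Request:
servo_tool([
  {"dx": 0,"dy": 0,"dz": 0.005,"wx": 0,"wy": 0,"wz": 0,"grip": -1},
  {"dx": 0,"dy": 0,"dz": 0.004,"wx": 0,"wy": 0,"wz": 0,"grip": -1},
  {"dx": 0,"dy": 0,"dz": 0.003,"wx": 0,"wy": 0,"wz": 0,"grip": -1},
  {"dx": 0,"dy": 0,"dz": 0.0,"wx": 0,"wy": 0,"wz": 0,"grip": -1},
])

```text
time_s: 11.15
position: [698.4, 34.9, 82.7]
eef_rot: [-0.064, 0.998, -0.0, -0.0]
force: [0.1, 0.3, -0.6]
opening: 0.2
grasp_force: 0.0
```

Request:
servo_tool([
  {"dx": 0,"dy": 0,"dz": 0.002,"wx": 0,"wy": 0,"wz": 0,"grip": -1},
  {"dx": 0,"dy": 0,"dz": 0.002,"wx": 0,"wy": 0,"wz": 0,"grip": -1},
  {"dx": 0,"dy": 0,"dz": 0.002,"wx": 0,"wy": 0,"wz": 0,"grip": -1},
  {"dx": 0,"dy": 0,"dz": 0,"wx": 0,"wy": 0,"wz": 0,"grip": -1},
])

```text
time_s: 11.55
position: [698.8, 34.9, 77.0]
eef_rot: [-0.064, 0.998, -0.0, 0.0]
force: [-0.8, 0.4, 3.5]
opening: 0.3
grasp_force: 1.9
```

Request:
servo_tool([
  {"dx": 0,"dy": 0,"dz": 0.002,"wx": 0,"wy": 0,"wz": 0,"grip": -1},
  {"dx": 0,"dy": 0,"dz": 0,"wx": 0,"wy": 0,"wz": 0,"grip": -1},
])

```text
time_s: 11.75
position: [698.8, 34.9, 75.4]
eef_rot: [-0.064, 0.998, -0.0, 0.0]
force: [-0.7, 1.0, 7.0]
opening: 0.7
grasp_force: 3.2
```

Request:
servo_tool([
  {"dx": 0,"dy": 0,"dz": 0.001,"wx": 0,"wy": 0,"wz": 0,"grip": -1},
  {"dx": 0,"dy": 0,"dz": 0,"wx": 0,"wy": 0,"wz": 0,"grip": -1},
])

```text
time_s: 11.95
position: [698.9, 34.9, 75.4]
eef_rot: [-0.064, 0.998, -0.0, 0.0]
force: [-4.5, 1.5, 11.8]
opening: 0.1
grasp_force: 5.7
```

The force is past the 5 N spring and z no longer falls, so the button is at its stop. One firm millimetre more, then lift off.

Request:
servo_tool([
  {"dx": 0,"dy": 0,"dz": 0.001,"wx": 0,"wy": 0,"wz": 0,"grip": -1},
  {"dx": 0,"dy": 0,"dz": 0,"wx": 0,"wy": 0,"wz": 0,"grip": -1},
])

```text
time_s: 12.15
position: [698.9, 34.9, 75.3]
eef_rot: [-0.064, 0.998, -0.0, 0.0]
force: [-7.4, 0.4, 16.1]
opening: 0.6
grasp_force: 8.2
```

Request:
servo_tool([
  {"dx": 0,"dy": 0,"dz": -0.01,"wx": 0,"wy": 0,"wz": 0,"grip": -1},
  {"dx": 0,"dy": 0,"dz": -0.04,"wx": 0,"wy": 0,"wz": 0,"grip": -1},
  {"dx": 0,"dy": 0,"dz": -0.04,"wx": 0,"wy": 0,"wz": 0,"grip": -1},
  {"dx": -0.04,"dy": 0,"dz": -0.03,"wx": 0,"wy": 0,"wz": 0,"grip": -1},
  {"dx": 0,"dy": 0,"dz": 0,"wx": 0,"wy": 0,"wz": 0,"grip": -1},
  {"dx": 0,"dy": 0,"dz": 0,"wx": 0,"wy": 0,"wz": 0,"grip": -1},
  {"dx": 0,"dy": 0,"dz": 0,"wx": 0,"wy": 0,"wz": 0,"grip": -1},
])

```text
time_s: 12.85
position: [736.6, 40.0, 190.3]
eef_rot: [-0.064, 0.998, 0.0, -0.002]
force: [0.7, -0.7, -0.4]
opening: 0.5
grasp_force: 0.0
```

```bash
python3 - <<'E'
from h import *
a=cam('top');b=cam('side')
im=np.vstack([cv2.resize(a['frame'][100:260,150:480],(600,290)),cv2.resize(b['frame'][90:320,130:480],(471,310))[:, :471] if 0 else cv2.copyMakeBorder(cv2.resize(b['frame'][90:320,130:480],(471,310)),0,0,0,129,cv2.BORDER_CONSTANT)])
cv2.imwrite('pics/end.png',im[:,:,::-1])
E
```

```text
(no output)
```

View pics/end.png

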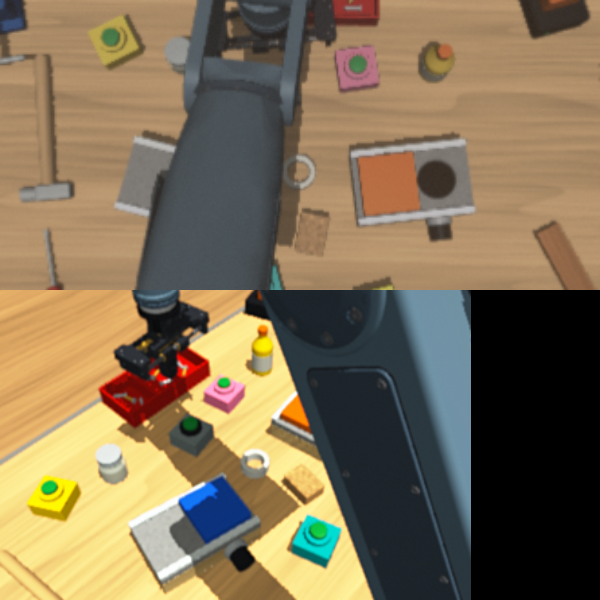

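The final views show blue shut (215,510), the orange port open (437,180), the green button back up (190,425), and the loose things where they were. Nothing is touched.

```bash
python3 -c "
from cell import bot
print(bot.finish_job())"
```

```text
the job is handed in; nothing more can be done
None
```

The blue shutter is fully shut, the orange shutter is fully open, and the green start button was pressed to its stop and let go, in that order; the loose items I could see were left as they were, and the job is handed in at about 13 s.

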